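# Clamp the amplifier module to the test rail

## Robot

A 6-joint arm with a two-finger parallel gripper is mounted at the origin on the work surface. World frame = base frame: x ahead of the robot, y to its left, z up, the work surface at z = 0. Lengths are in m, angles in degrees, forces in N, time in s.
With the tool pointing down it reaches from about 0.375 to 0.9 m from the base axis. Payload 3.1 kg.
Tool frame: the origin (TCP) lies at the very end of the fingers, on their centre line; the grasp point (between the pads) lies 19 mm behind it; z points along the fingers, y is the line along which they close (so a half turn about z gives the same grasp; the last joint's range is limited). The gripper opens to 87 mm and grips with 3 to 60 N. Pads are 19 mm wide; open, the fingers measure 117 mm over their backs; the gripper's body (75 mm by 190 mm) begins 51 mm behind the grasp point.
Start: joints at [-79.727, 30.224, 82.088, -0, 67.689, -10.227], TCP at [0.219, -0.585, 0.223] pointing down, gripper open.
Joint ranges: [-176.69, 176.69], [-43.24, 126.21], [12.49, 139.97], [-82, 262], [0, 151.66], [-163.58, 163.58]. Speed limits (degrees/s): [159.86, 159.86, 180, 180, 180, 180].

## Interface

Orientations are given as a 3x3 rotation matrix whose columns are the frame's x, y, z axes.
In Python, from rig import * gives the robot as it stands.
- The arm moves only by the tool jog_arm, never from a script. Its arguments are lists of equal length, an entry for each row: "delta_pos": the shift along the world's x, y, z in cm, a list of three; "turn": the turn about the world's z in degrees; "grip": the closure, from 0 (fully open) to 1 (shut). In form: {"delta_pos": [[x, y, z], ...], "turn": [turn, ...], "grip": [grip, ...]}. A call has 1 to 12 rows; each row is the pose to reach, as a shift and turn from the pose commanded when the call began; what a row does not reach only later rows make up. A row lasts 1/8 s, in which the tool goes at most 62.5 mm and 10.7 degrees, less where a joint would pass 70% of its speed; a pose out of reach is approached as far as the arm can. A call with a gripper value outside its range is refused whole. The fingers move at their own pace and stop on an object; the grip force is fixed at half the most. Time passes only in rows, so rows that repeat a pose let the fingers close. It gives the time, the measured TCP pose, the force, the opening and the grip force at its end, in the units of the state.
- read_state(): the state, without advancing time (a new reading comes with each control period).
- capture(name): name is "side" or "top"; returns a dict with "color" (400x640x3 uint8, blue, green, red), "fovy" (degrees; the focal length in pixels is half the picture's height over the tangent of half this angle, whatever the lens; pixels are square), "cx", "cy" (the principal point, pixels), "camera_from_world" (4x4, takes a point from world to camera coordinates). Camera axes: x right, y up, looking along -z (the intrinsics and any distortion apply to the point x, -y, -z); pixel columns grow to the right and rows downward; lengths in m; the calibration is good to about 2 mm. A picture is of the moment at which its call begins. There is no depth.
- hand_in(): hands the job in; it is judged then, once.
The state is a dict: "time_s": time; "joint_positions": joint angles; "qvel": joint speeds; "tau": joint torques, N m; "position": TCP position; "tcp_rot": TCP orientation; "force": force on the tool from outside, world axes, zero at the start; "moment": the same for the moment, N m; "opening": opening from 0.0 (shut) to 1.0 (fully open); "grasp_force": force on a finger pad.
Only numpy, scipy, OpenCV 4.12 (cv2) and the standard library are available. Lean on these libraries where they do the work, as an engineer would, in place of code of your own. Each camera call takes 0.05 s, during which the arm holds its last target. There are 200 camera calls.

## Task

Clamp the amplifier module's forked foot to the T-slot rail with the stud that has the flat bar grip: lower its oblong head into the open part of the slot, slide the stud along the slot until its stem is home in the fork, then give it a quarter turn so the head locks crosswise under the slot's lips, and let go. Leave the round-knob stud where it stands.

Things in the scene. Friction and masses are not known exactly. Their poses are not given: they have to be found in the camera images.
- stud: T-head clamp stud, loose, upright on its head, 85 mm tall, about 0.24 kg. Origin: centre of the underside, z up. Oblong dark steel head 54 (its x) x 20 (y) x 10 mm high; steel stem 14 mm dia.; collar 40 mm dia. at 36 to 42 mm height; on top a flat black bar grip 46 long (x, parallel to the head) x 14 thick (y), from 50 to 85 mm height, to be pinched from above across its 14 mm.
- rail: Fixed aluminium T-slot rail, 420 long (its y) x 100 wide (x) x 34 mm high. Origin: centre of the underside. One slot along y over the whole length: mouth 34 mm wide between lips 8 mm thick, below them a channel 64 mm wide, floor at 10 mm height. The stud's head passes the mouth only lengthwise, rests on the channel floor with 6 mm free under the lips, and turns freely either way.
- seat (a point): Place for the stud's axis, in the fork of the module's fixed foot (6 mm plate on the rail), at the rail's top height, axes as the rail's. Fork: 26 mm wide notch, opens to the rail's +y; tine tips 25 mm to +y, notch bottom 15 mm to -y. The stud's collar passes 6 mm above the plate. Module, 58 mm high above the rail, begins 68 mm to -y. At least 140 mm of open slot lie to +y beyond the tine tips.
- round_stud: Bystander: stud of the same height with a round black knob 40 mm dia. and a round foot 50 mm dia. that does not fit the slot. Loose, upright on the bench, 90 mm or more from the T-head stud. Origin: centre of its underside.
Things that resemble listed ones, but are neither listed nor needed, are in the scene too. What is shaped like the stud but green or turquoise is not meant.

How it is judged:
By the outcome, as a careful person would: the job done as asked, in the order asked, and still so for the second after the job is handed in, with the robot touching nothing.
It also fails if it takes over 42 s, if anything falls off the work surface, if the arm or the gripper's body presses on something with over 40 N, if the wrist force passes 120 N, or if a joint passes its speed limit or range.

## Working session

There is one attempt and no reset: what is moved stays moved. The work goes in short steps, Python scripts to look and compute and a tool call to move; the robot and the scene stay as the last step left them, time stands still between calls to the robot, and variables do not carry over. Pictures are saved under pics/ and viewed, at most 10 in all, crops included, and the job is handed in when it is done.

Besides the shell and the picture viewer there is one more tool, called after ">>>" by a JSON object that holds its "method" and its "body", one argument or row to a line. jog_arm: Moves the arm, as the interface text tells. Its arguments: {"type":"object","properties":{"delta_pos":{"type":"array"},"turn":{"type":"array"},"grip":{"type":"array"}},"required":["delta_pos","turn","grip"]}

```bash
mkdir -p pics; cat > h.py <<'E'
from rig import *
import numpy as np, cv2
def snap(n,f):
    c=capture(n); cv2.imwrite(f'pics/{f}.png',c['color']); 
    np.savez(f'pics/{f}.npz',**{k:v for k,v in c.items()}); return c
def ray(c,u,v):
    f=200/np.tan(np.radians(float(c['fovy']))/2)
    M=np.array(c['camera_from_world']); d=np.array([(u-c['cx'])/f,-(v-c['cy'])/f,-1.])
    R=M[:3,:3]; return -R.T@M[:3,3], R.T@d
def onz(c,u,v,z):
    o,d=ray(c,u,v); return o+d*(z-o[2])/d[2]
def proj(c,p):
    f=200/np.tan(np.radians(float(c['fovy']))/2)
    q=np.array(c['camera_from_world'])@np.r_[p,1]; return np.array([c['cx']-f*q[0]/q[2],c['cy']+f*q[1]/q[2]])
E
python3 - <<'E'
from h import *
for n in('top','side'):
    c=snap(n,n+'0'); print({k:(v if k!='color' else 0) for k,v in c.items()})
E
```

```text
{'color': 0, 'fovy': 49.40666082641756, 'cx': 311.20925408506116, 'cy': 203.72334062208046, 'camera_from_world': array([[ 0.01597582, -0.99969111, -0.0190382 ,  0.15468945],
       [ 0.99772258,  0.01469065,  0.06583193, -0.51049108],
       [-0.06553192, -0.02004656,  0.99764909, -0.76688695],
       [ 0.        ,  0.        ,  0.        ,  1.        ]])}
{'color': 0, 'fovy': 43.21461707481387, 'cx': 321.6845613030913, 'cy': 198.37985504414877, 'camera_from_world': array([[-0.98025068, -0.19629871,  0.02398792,  0.53680385],
       [ 0.1217851 , -0.50363725,  0.8552882 , -0.02242295],
       [-0.15581076,  0.84131821,  0.51759702, -0.94672559],
       [ 0.        ,  0.        ,  0.        ,  1.        ]])}
```

View pics/top0.png

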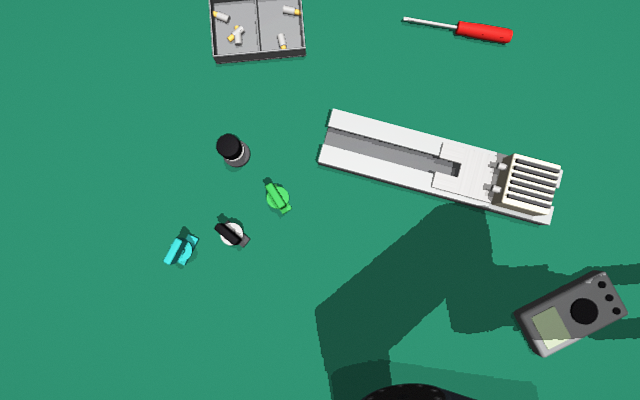

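View pics/side0.png

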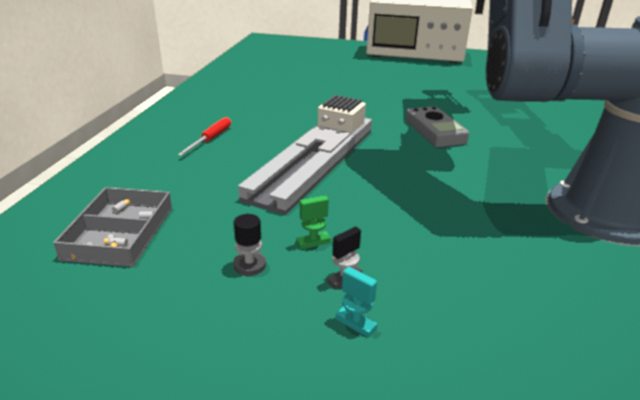

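Both views show the scene. Candidates, as top / side pixels:
- Black bar stud: (231,234) / (346,255)
- Green bar stud: (277,197) / (314,220)
- Turquoise bar stud: (182,250) / (357,300)
- Round black knob: (232,150) / (248,240)

I choose the black bar stud. The fork is at about (450,168) in the top view and opens left. Next is one close crop to check the choice.

```bash
python3 - <<'E'
import cv2,numpy as np
t=cv2.imread('pics/top0.png');s=cv2.imread('pics/side0.png')
a=cv2.resize(t[205:265,195:275],None,fx=5,fy=5,interpolation=cv2.INTER_CUBIC)
b=cv2.resize(s[220:295,310:390],None,fx=4,fy=4,interpolation=cv2.INTER_CUBIC)[:300]
r=cv2.resize(t[100:230,310:570],None,fx=2.3,fy=2.3,interpolation=cv2.INTER_CUBIC)
o=np.zeros((600,720,3),np.uint8);o[:300,:400]=a;o[:300,400:720]=b;o[300:300+r.shape[0],:r.shape[1]]=r[:300]
cv2.imwrite('pics/crop1.png',o)
E
```

```text
(no output)
```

View pics/crop1.png

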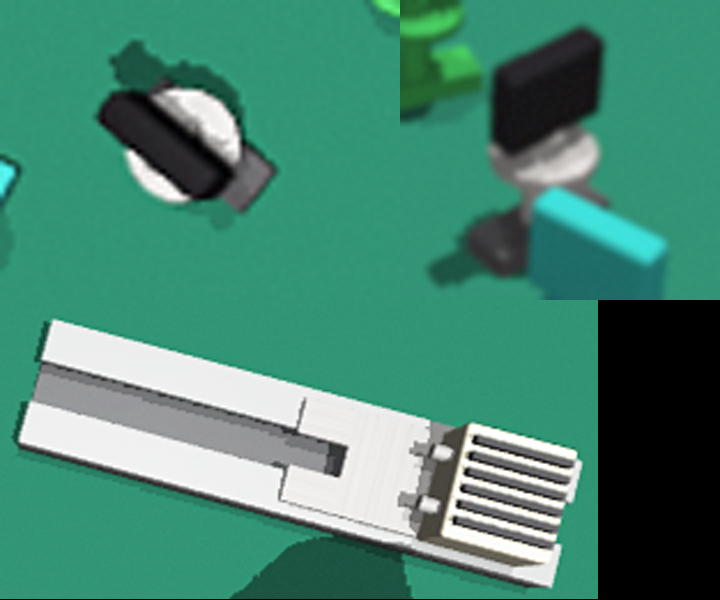

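The choice holds: black bar, light collar and dark oblong head parallel to the bar. The lower part of the crop shows the slot, the fork tips near full-picture (442,143) and (432,187), and the notch bottom near (461,169). Now I'll measure.

```bash
python3 - <<'E'
from h import *
T=dict(np.load('pics/top0.npz'));S=dict(np.load('pics/side0.npz'))
def bar(c,roi,thr=60):
    x0,y0,x1,y1=roi; im=c['color'][y0:y1,x0:x1]
    m=(im.max(2)<thr).astype(np.uint8)
    n,l,st,ce=cv2.connectedComponentsWithStats(m); i=1+st[1:,4].argmax()
    m=(l==i).astype(np.uint8); cn=max(cv2.findContours(m,0,1)[0],key=cv2.contourArea)
    h=cv2.convexHull(cn); M=cv2.moments(h); r=cv2.minAreaRect(h)
    p=np.array([M['m10']/M['m00'],M['m01']/M['m00']])+[x0,y0]
    return p,cv2.boxPoints(r)+[x0,y0],st[i]
pt,bt,a=bar(T,(205,215,255,255)); ps,bs,b=bar(S,(325,222,368,264))
print(pt,a,ps,b)
o1,d1=ray(T,*pt);o2,d2=ray(S,*ps)
k=np.linalg.lstsq(np.c_[d1,-d2],o2-o1,rcond=None)[0]
A=o1+d1*k[0];B=o2+d2*k[1];print('tri',A,B,'onz',onz(T,*pt,.0675),onz(S,*ps,.0675))
w=[onz(T,*p,.085) for p in bt]
for i in range(4):
    e=w[(i+1)%4]-w[i];print('edge mm',np.linalg.norm(e)*1e3,np.degrees(np.arctan2(e[1],e[0])))
# rail mouth edges
g=T['color'].min(2).astype(float); U=[];L=[];OU=[];OL=[]
for u in range(340,425,3):
    col=g[:,u]; w_=col>185
    runs=np.flatnonzero(np.diff(np.r_[0,w_[100:215].astype(int),0]))+100
    runs=[(runs[i],runs[i+1]) for i in range(0,len(runs),2) if runs[i+1]-runs[i]>6]
    if len(runs)==2: OU.append((u,runs[0][0]-.5));U.append((u,runs[0][1]-.5));L.append((u,runs[1][0]-.5));OL.append((u,runs[1][1]-.5))
print(len(U))
res=[]
for n,q in zip(('outerU','mouthU','mouthL','outerL'),(OU,U,L,OL)):
    P=np.array([onz(T,*x,.034)[:2] for x in q]); vx,vy,x,y=cv2.fitLine(P.astype(np.float32),cv2.DIST_HUBER,0,.01,.01).ravel()
    if vy<0:vx,vy=-vx,-vy
    res.append((vx,vy,x,y));print(n,np.degrees(np.arctan2(vy,vx)),x,y)
v=np.array(res)[:,:2].mean(0);v/=np.linalg.norm(v);nrm=np.array([v[1],-v[0]])
off=[np.dot(nrm,r[2:]) for r in res];print('offsets mm',np.array(off)*1e3,'axis',v,nrm)
for nm,uv,z in [('tipU',(442.6,143),.04),('tipL',(432,187),.04),('notch',(461,169.6),.04),('endTL',(331.7,109.5),.034),('endBL',(319,162.5),.034)]:
    p=onz(T,*uv,z);print(nm,p,'along',p[:2]@v*1e3,'off',p[:2]@nrm*1e3)
# dark profile along slot axis at z=.04 plane, for notch bottom
mid=(off[1]+off[2])/2
for s in np.arange(-.27,-.2,.002)*0+np.arange(35)*.002: pass
E
```

```text
[227.70322974 233.33820841] [ 10   8  27  22 284] [345.92863515 242.63009218] [  8   6  27  31 580]
tri [0.45254582 0.30244893 0.06513749] [0.45292779 0.30249047 0.06514416] onz [0.45255883 0.30194954 0.0675    ] [0.45253711 0.30570361 0.0675    ]
edge mm 17.72223202713616 -40.774084524958646
edge mm 48.598559639448844 -130.61343869204538
edge mm 17.653181609203752 139.08450842200745
edge mm 48.55523457570109 49.468248953704276
29
outerU 75.44969 0.656483 0.038162496
mouthU 75.29511 0.6230038 0.037985608
mouthL 75.260124 0.5855846 0.028786736
outerL 75.115 0.55788416 0.054594718
offsets mm [625.2397  592.9043  559.05054 525.7016 ] axis [0.25409585 0.96717906] [ 0.96717906 -0.25409585]
tipU [ 0.61725579 -0.06774764  0.04      ] along 91.31803546990754 off 614.211271901278
tipL [ 0.53908992 -0.04899429  0.04      ] along 89.5942663631545 off 533.8457318080956
notch [ 0.5704567  -0.09964973  0.04      ] along 48.571547762831834 off 577.0543549064028
endTL [0.67693322 0.12813926 0.034     ] along 295.9395331495121 off 622.1559763414444
endBL [0.58077024 0.14949654 0.034     ] along 292.1612354421737 off 523.7223604053748
```

```bash
python3 - <<'E'
from h import *
s=read_state();print(s['time_s'],s['position'],np.round(s['tcp_rot'],3).tolist(),s['opening'],s['force'])
a=np.degrees(np.arctan2(s['tcp_rot'][1][0],s['tcp_rot'][0][0]));print('tool x angle',a)
p=np.array(s['position'])
print('to stud cm',(np.array([.4525,.302])-p[:2])*100,'seat-stud cm',(np.array([.5733,-.0839])-[.4525,.302])*100)
T=dict(np.load('pics/top0.npz'))
for n,uv in (('green',(277,197)),('turq',(174,250)),('round',(230,146))):print(n,onz(T,*uv,.085))
E
```

```text
0.1 [ 0.21878338 -0.58473871  0.22165552] [[0.937, 0.35, -0.0], [0.35, -0.937, 0.002], [0.0, -0.002, -1.0]] 1.001131379452649 [ 0.56248997  0.27654032 -0.57542398]
tool x angle 20.50219434790666
to stud cm [23.37166175 88.67387088] seat-stud cm [ 12.08 -38.59]
green [0.51399968 0.21801405 0.085     ]
turq [0.42380109 0.38643352 0.085     ]
round [0.59843353 0.29857343 0.085     ]
```

>>> {"method": "jog_arm", "body": {
  "delta_pos": [
    [5,4,0],
    [9,8,0],
    [13,12,0],
    [17,17,0],
    [20,22,0],
    [23,28,0],
    [25,34,0],
    [27,40,0],
    [28,46,0],
    [28,52,0],
    [28,58,0],
    [27,64,0]
  ],
  "turn": [0,0,0,5,10,15,20,25,29,29,29,29],
  "grip": [0.6,0.6,0.6,0.6,0.6,0.6,0.6,0.6,0.6,0.6,0.6,0.6]
}}

```text
time_s: 1.6
position: [0.4891, 0.0566, 0.2224]
tcp_rot: [[0.649, 0.76, 0.001], [0.76, -0.649, 0.0], [0.001, 0.0, -1.0]]
force: [0.1, 0.3, -0.2]
opening: 0.401
grasp_force: 0.0
```

>>> {"method": "jog_arm", "body": {
  "delta_pos": [
    [-1,6,0],
    [-2,12,0],
    [-3,18,-2],
    [-3.6,24,-5],
    [-3.6,24.7,-7],
    [-3.6,24.7,-7],
    [-3.6,24.7,-7]
  ],
  "turn": [0,0,0,0,0,0,0],
  "grip": [0.6,0.6,0.6,0.6,0.6,0.6,0.6]
}}

```text
time_s: 2.48
position: [0.4532, 0.3011, 0.153]
tcp_rot: [[0.65, 0.76, 0.0], [0.76, -0.65, -0.0], [0.0, 0.0, -1.0]]
force: [0.6, -0.3, 0.0]
opening: 0.4
grasp_force: 0.0
```

```bash
python3 - <<'E'
from h import *
s=read_state();p=np.array(s['position']);R=np.array(s['tcp_rot'])
print(s['time_s'],p,np.degrees(np.arctan2(R[1,0],R[0,0])),s['opening'],(np.array([.4525,.302])-p[:2])*100, s['joint_positions'])
c=snap('side','side1');t=snap('top','top1')
o=np.zeros((400,760,3),np.uint8);o[:,:380]=cv2.resize(c['color'][110:310,250:440],None,fx=2,fy=2)
o[:,380:]=cv2.resize(t['color'][120:320,140:330],None,fx=2,fy=2)
cv2.imwrite('pics/crop2.png',o)
E
```

```text
2.475 [0.45323503 0.30107456 0.15296585] 49.47275206191029 0.40045810483022276 [-0.0735035  0.092544 ] [ 2.18326905e+01  2.94908110e+01  9.76814253e+01 -1.82147233e-02
  5.28170100e+01  6.23709458e+01]
```

View pics/crop2.png

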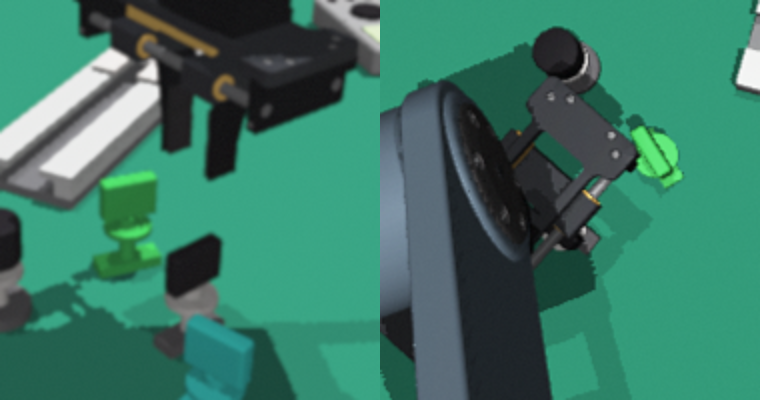

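The crop shows the fingers, with tips around full side pixel (349,192), opened above the black stud at (346,243). The green and turquoise studs are clear of them. I'll check the tip midpoint against the projection, then go down.

```bash
python3 - <<'E'
from h import *
S=dict(np.load('pics/side1.npz'));p=np.array(read_state()['position'])
print(proj(S,p),proj(S,[.4525,.302,.0675]))
E
```

```text
[348.63574862 189.02940375] [346.35443557 241.15082899]
```

>>> {"method": "jog_arm", "body": {
  "delta_pos": [
    [0,0.1,-3],
    [0,0.1,-6],
    [0,0.1,-8],
    [0,0.1,-9.5],
    [0,0.1,-9.7],
    [0,0.1,-9.7]
  ],
  "turn": [0,0,0,0,0,0],
  "grip": [0.6,0.6,0.6,0.6,0.6,0.6]
}}

```text
time_s: 3.32
position: [0.4535, 0.3026, 0.0562]
tcp_rot: [[0.65, 0.76, 0.001], [0.76, -0.65, 0.0], [0.001, 0.001, -1.0]]
force: [1.0, -0.8, 0.1]
opening: 0.394
grasp_force: 0.0
```

>>> {"method": "jog_arm", "body": {
  "delta_pos": [
    [0,0,0],
    [0,0,0],
    [0,0,0],
    [0,0,0],
    [0,0,0],
    [0,0,0]
  ],
  "turn": [0,0,0,0,0,0],
  "grip": [1,1,1,1,1,1]
}}

```text
time_s: 4.08
position: [0.4529, 0.3027, 0.0558]
tcp_rot: [[0.649, 0.76, 0.0], [0.76, -0.649, 0.0], [0.0, 0.0, -1.0]]
force: [-0.7, 0.6, 3.4]
opening: 0.16
grasp_force: 30.0
```

>>> {"method": "jog_arm", "body": {
  "delta_pos": [
    [0,0,2],
    [0,0,6],
    [0,0,11],
    [2,-4,12],
    [5,-8,12],
    [8,-13,12],
    [11,-18,12],
    [14,-23,12],
    [15.5,-25.6,12],
    [15.5,-25.6,9],
    [15.5,-25.6,9],
    [15.5,-25.6,9]
  ],
  "turn": [0,0,0,0,5,12,18,24,25.8,25.8,25.8,25.8],
  "grip": [1,1,1,1,1,1,1,1,1,1,1,1]
}}

```text
time_s: 5.58
position: [0.6076, 0.047, 0.1454]
tcp_rot: [[0.253, 0.967, -0.001], [0.967, -0.253, 0.0], [-0.0, -0.001, -1.0]]
force: [-0.0, -0.0, -2.8]
opening: 0.16
grasp_force: 30.0
```

```bash
python3 - <<'E'
from h import *
s=read_state();p=np.array(s['position']);R=np.array(s['tcp_rot'])
v=np.array([.2541,.9672]);n=np.array([.9672,-.2541])
print(s['time_s'],p,np.degrees(np.arctan2(R[1,0],R[0,0])),s['opening'],s['force'],'along',p[:2]@v,'off',p[:2]@n)
c=snap('side','side2');t=snap('top','top2')
print(proj(c,p))
o=np.zeros((500,800,3),np.uint8);o[:,:400]=cv2.resize(c['color'][70:270,200:360],None,fx=2.5,fy=2.5)
o[:400,400:]=cv2.resize(t['color'][80:280,300:500],None,fx=2,fy=2)
cv2.imwrite('pics/crop3.png',o)
E
```

```text
5.575 [0.60756132 0.04697742 0.14544762] 75.32986855585688 0.16042622494198325 [-0.02532028 -0.02150997 -2.84379529] along 0.19981789545618586 off 0.5756963480130404
[286.53924645 115.37704894]
```

View pics/crop3.png

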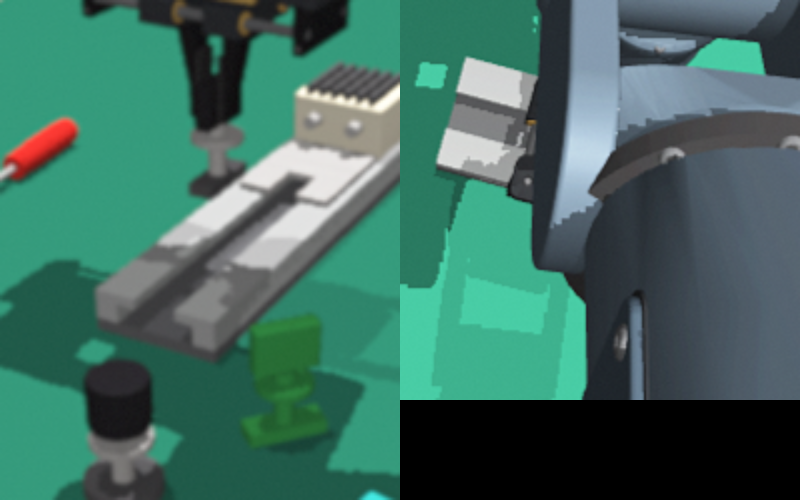

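The crop shows the stud upright in the fingers at (286,140), above the open slot and parallel to it. The notch bottom shows near side pixel (319,141). I'll lower into the slot and cross-check the fork from the side view.

>>> {"method": "jog_arm", "body": {
  "delta_pos": [
    [0,0,-2.5],
    [0,0,-4.5],
    [0,0,-5.5],
    [0,0,-6.5],
    [0,0,-7.2],
    [0,0,-7.7],
    [0,0,-7.7]
  ],
  "turn": [0,0,0,0,0,0,0],
  "grip": [1,1,1,1,1,1,1]
}}

```text
time_s: 6.55
position: [0.6078, 0.0466, 0.0683]
tcp_rot: [[0.254, 0.967, -0.0], [0.967, -0.254, 0.0], [-0.0, -0.0, -1.0]]
force: [0.8, -0.1, -2.1]
opening: 0.159
grasp_force: 30.0
```

```bash
python3 - <<'E'
from h import *
v=np.array([.2541,.9672]);n=np.array([.9672,-.2541])
S=dict(np.load('pics/side2.npz'))
for nm,u in (('notch bottom',(319,141)),('tipL',(333.5,151)),('tipR',(296.5,143.5))):
    p=onz(S,*u,.04)[:2];print(nm,p,p@v,p@n)
c=snap('side','side3');print(proj(c,[.5733,-.0839,.04]))
o=np.zeros((500,800,3),np.uint8);o[:,:400]=cv2.resize(c['color'][70:270,200:360],None,fx=2.5,fy=2.5)
o[:,400:]=cv2.resize(S['color'][120:170,290:330],(400,500),interpolation=cv2.INTER_CUBIC)
cv2.imwrite('pics/crop4.png',o)
E
```

```text
notch bottom [ 0.57116538 -0.08330667] 0.06455890634513738 0.5735993769228664
tipL [ 0.53217935 -0.04254535] 0.09407690724994663 0.5255346412888947
tipR [ 0.61496163 -0.05913306] 0.09906825123279019 0.6098166013582648
[318.08322696 140.78411733]
```

View pics/crop4.png

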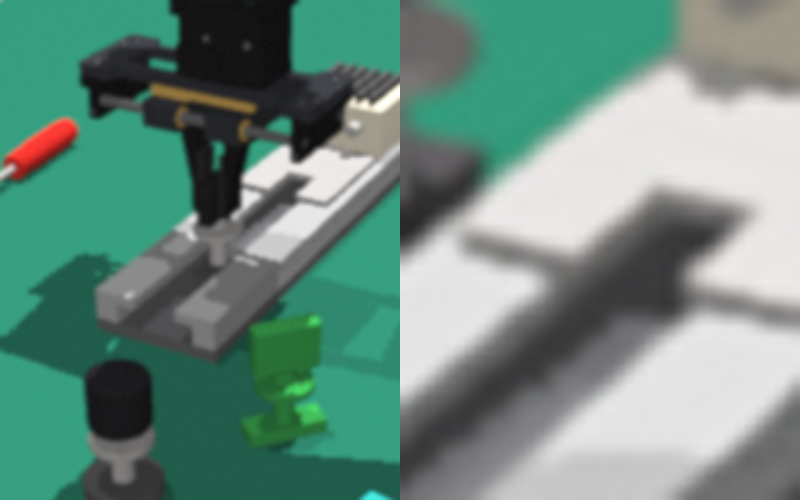

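The left crop shows the head down in the slot, with the collar just above the rail at side (287,162). In the right crop the notch bottom's upper edge runs from about (315.7,138.7) to (325,141). The inner tine corners are at about (306.5,146) and (319.3,148.3).

```bash
python3 - <<'E'
from h import *
v=np.array([.2541,.9672]);n=np.array([.9672,-.2541])
S=dict(np.load('pics/side2.npz'));T=dict(np.load('pics/top0.npz'))
for nm,u in (('nbL',(315.7,138.7)),('nbR',(325,141)),('inL',(306.5,146)),('inR',(319.3,148.3)),('tipL',(296.5,143.2))):
    p=onz(S,*u,.04)[:2];print(nm,p@v*1e3,p@n*1e3)
# top view brightness along slot centre and along tines
for off in (.570,.576,.582,.606,.545):
    print(off,[(int(a*1e3),int(cv2.getRectSubPix(T['color'].min(2),(1,1),tuple(proj(T,np.r_[a*v+off*n,.04]).astype(float)))[0,0])) for a in np.arange(.040,.102,.002)])
E
```

```text
nbL 57.40730768095868 585.1179762651494
nbR 58.28941609627538 562.3026627676333
inL 99.75281653864484 585.5408860148834
inR 96.73437362078066 556.9953381987513
tipL 97.7509831866564 610.5314132103032
0.57 [(40, 238), (42, 235), (44, 233), (46, 236), (48, 238), (50, 227), (52, 119), (54, 50), (56, 57), (58, 62), (60, 82), (62, 84), (64, 111), (66, 148), (68, 150), (70, 149), (72, 149), (74, 148), (76, 149), (78, 149), (80, 148), (82, 148), (84, 149), (86, 148), (88, 149), (90, 150), (92, 149), (94, 151), (96, 150), (98, 150), (100, 149)]
0.576 [(40, 238), (42, 234), (44, 233), (46, 236), (48, 237), (50, 242), (52, 125), (54, 50), (56, 57), (58, 61), (60, 76), (62, 82), (64, 75), (66, 122), (68, 145), (70, 142), (72, 135), (74, 142), (76, 145), (78, 137), (80, 137), (82, 143), (84, 138), (86, 142), (88, 146), (90, 143), (92, 134), (94, 131), (96, 141), (98, 143), (100, 149)]
0.582 [(40, 237), (42, 234), (44, 233), (46, 236), (48, 236), (50, 236), (52, 131), (54, 51), (56, 56), (58, 57), (60, 57), (62, 57), (64, 55), (66, 105), (68, 121), (70, 119), (72, 120), (74, 120), (76, 118), (78, 119), (80, 120), (82, 118), (84, 119), (86, 118), (88, 116), (90, 119), (92, 119), (94, 119), (96, 120), (98, 126), (100, 122)]
0.606 [(40, 236), (42, 234), (44, 232), (46, 234), (48, 233), (50, 233), (52, 233), (54, 233), (56, 233), (58, 233), (60, 233), (62, 233), (64, 233), (66, 233), (68, 234), (70, 233), (72, 233), (74, 233), (76, 234), (78, 234), (80, 233), (82, 233), (84, 233), (86, 233), (88, 235), (90, 227), (92, 129), (94, 159), (96, 235), (98, 237), (100, 236)]
0.545 [(40, 238), (42, 236), (44, 233), (46, 237), (48, 237), (50, 237), (52, 238), (54, 237), (56, 238), (58, 239), (60, 238), (62, 238), (64, 239), (66, 238), (68, 238), (70, 239), (72, 239), (74, 239), (76, 240), (78, 240), (80, 239), (82, 239), (84, 240), (86, 239), (88, 242), (90, 223), (92, 139), (94, 212), (96, 240), (98, 239), (100, 239)]
```

Top view puts the notch bottom at 52 mm and the tine tips at 91 mm along the slot. They are 39.5 mm apart against 40 given, so the seat is at about 66.5 mm. The side view reads 6 mm higher, with a bias in the same direction as the one it showed on the stud. I'll slide to 68 mm and compare directly.

>>> {"method": "jog_arm", "body": {
  "delta_pos": [
    [-0.8,-3,0],
    [-1.6,-6,0],
    [-2.1,-8,0],
    [-2.5,-9.5,0],
    [-2.8,-10.7,0],
    [-3.1,-11.8,0],
    [-3.35,-12.75,0],
    [-3.35,-12.75,0],
    [-3.35,-12.75,0]
  ],
  "turn": [0,0,0,0,0,0,0,0,0],
  "grip": [1,1,1,1,1,1,1,1,1]
}}

```text
time_s: 7.72
position: [0.5744, -0.0806, 0.0685]
tcp_rot: [[0.254, 0.967, -0.0], [0.967, -0.254, 0.0], [0.0, -0.0, -1.0]]
force: [0.5, -0.4, -2.1]
opening: 0.162
grasp_force: 30.0
```

```bash
python3 - <<'E'
from h import *
v=np.array([.2541,.9672]);n=np.array([.9672,-.2541])
s=read_state();p=np.array(s['position']);print(p,'along',p[:2]@v,'off',p[:2]@n,s['force'])
c=snap('side','side4');print('stem at plate',proj(c,np.r_[p[:2],.04]),'collar ctr z.049',proj(c,np.r_[p[:2],.049]))
o=cv2.resize(c['color'][115:165,285:345],(720,600),interpolation=cv2.INTER_CUBIC)
cv2.imwrite('pics/crop5.png',o)
E
```

```text
[ 0.5744345  -0.0806041   0.06851517] along 0.06800352487606313 off 0.5760745512143044 [ 0.5263437  -0.42816689 -2.14120769]
stem at plate [317.25467405 141.35540683] collar ctr z.049 [317.33660671 137.50572702]
```

View pics/crop5.png

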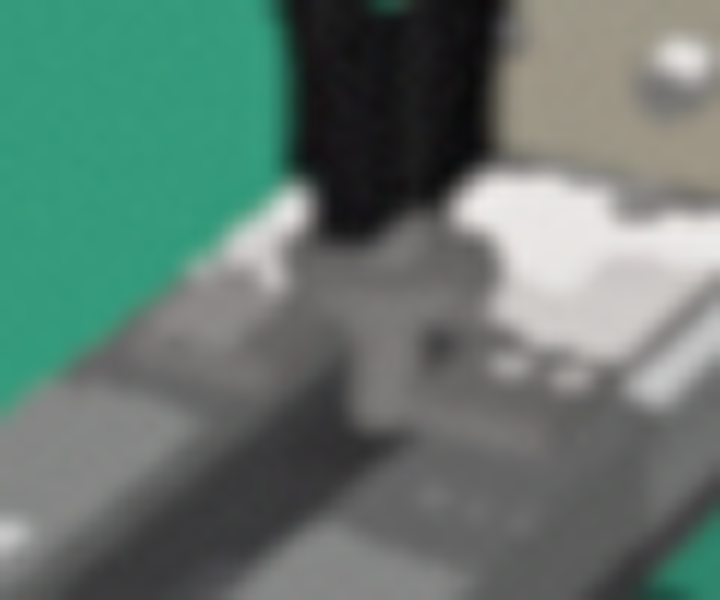

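Predicted and seen collar and stem positions agree to within a pixel: collar at (317.7,137.5), stem in the fork at u≈317.3. One side pixel is about 5 mm along the slot, so I'll touch the notch bottom gently (expected 8 mm past the seat) to fix the seat, then come back.

>>> {"method": "jog_arm", "body": {
  "delta_pos": [
    [-0.1,-0.4,0],
    [-0.18,-0.68,0],
    [-0.18,-0.68,0]
  ],
  "turn": [0,0,0],
  "grip": [1,1,1]
}}

```text
time_s: 8.15
position: [0.5726, -0.0879, 0.0686]
tcp_rot: [[0.254, 0.967, -0.0], [0.967, -0.254, 0.0], [0.0, -0.0, -1.0]]
force: [0.2, 0.7, -3.7]
opening: 0.16
grasp_force: 30.0
```

>>> {"method": "jog_arm", "body": {
  "delta_pos": [
    [-0.025,-0.1,0],
    [-0.025,-0.1,0]
  ],
  "turn": [0,0],
  "grip": [1,1]
}}

```text
time_s: 8.4
position: [0.5725, -0.0882, 0.0686]
tcp_rot: [[0.254, 0.967, 0.0], [0.967, -0.254, 0.001], [0.001, 0.0, -1.0]]
force: [-0.3, 2.9, -1.5]
opening: 0.157
grasp_force: 30.0
```

>>> {"method": "jog_arm", "body": {
  "delta_pos": [
    [-0.025,-0.1,0],
    [-0.025,-0.1,0]
  ],
  "turn": [0,0],
  "grip": [1,1]
}}

```text
time_s: 8.65
position: [0.5724, -0.0885, 0.0686]
tcp_rot: [[0.255, 0.967, 0.001], [0.967, -0.255, 0.002], [0.002, 0.0, -1.0]]
force: [2.2, 5.1, -1.7]
opening: 0.162
grasp_force: 30.0
```

Contact shows at 60.4 mm along: the arm stalls and the force rises to 5 N. That puts the seat at 68.4 mm, right about where the stud stood before. I'll go back there, make the quarter turn, and set the stud down.

>>> {"method": "jog_arm", "body": {
  "delta_pos": [
    [0.23,0.9,0],
    [0.23,0.9,-0.1],
    [0.23,0.9,-0.1],
    [0.23,0.9,-0.1]
  ],
  "turn": [0,0,0,0],
  "grip": [1,1,1,1]
}}

```text
time_s: 9.15
position: [0.5743, -0.081, 0.0675]
tcp_rot: [[0.254, 0.967, -0.0], [0.967, -0.254, -0.0], [-0.0, -0.0, -1.0]]
force: [0.7, -0.7, -2.3]
opening: 0.162
grasp_force: 30.0
```

>>> {"method": "jog_arm", "body": {
  "delta_pos": [
    [0,0,0],
    [0,0,0],
    [0,0,0],
    [0,0,0],
    [0,0,0],
    [0,0,0],
    [0,0,0],
    [0,0,0],
    [0,0,0],
    [0,0,0],
    [0,0,0],
    [0,0,0]
  ],
  "turn": [-9,-18,-27,-36,-45,-54,-63,-72,-81,-90,-90,-90],
  "grip": [1,1,1,1,1,1,1,1,1,1,1,1]
}}

```text
time_s: 10.65
position: [0.5744, -0.0808, 0.0675]
tcp_rot: [[0.968, -0.252, -0.0], [-0.252, -0.968, -0.0], [-0.0, 0.0, -1.0]]
force: [0.0, -0.1, -2.9]
opening: 0.157
grasp_force: 30.0
```

>>> {"method": "jog_arm", "body": {
  "delta_pos": [
    [0,0,-0.1],
    [0,0,-0.15],
    [0,0,-0.15]
  ],
  "turn": [0,0,0],
  "grip": [1,1,1]
}}

```text
time_s: 11.02
position: [0.5744, -0.0807, 0.066]
tcp_rot: [[0.967, -0.253, -0.0], [-0.253, -0.967, 0.0], [-0.0, -0.0, -1.0]]
force: [0.3, 0.4, -2.6]
opening: 0.158
grasp_force: 30.0
```

>>> {"method": "jog_arm", "body": {
  "delta_pos": [
    [0,0,-0.05],
    [0,0,-0.05],
    [0,0,-0.1],
    [0,0,-0.1]
  ],
  "turn": [0,0,0,0],
  "grip": [1,1,1,1]
}}

```text
time_s: 11.52
position: [0.5744, -0.0807, 0.0658]
tcp_rot: [[0.967, -0.254, 0.0], [-0.254, -0.967, -0.0], [0.0, 0.0, -1.0]]
force: [-1.1, 0.8, 5.1]
opening: 0.16
grasp_force: 30.0
```

>>> {"method": "jog_arm", "body": {
  "delta_pos": [
    [0,0,0],
    [0,0,0],
    [0,0,0],
    [0,0,0],
    [0,0,0],
    [0,0,0]
  ],
  "turn": [0,0,0,0,0,0],
  "grip": [0.75,0.65,0.65,0.65,0.65,0.65]
}}

```text
time_s: 12.28
position: [0.5744, -0.0807, 0.065]
tcp_rot: [[0.967, -0.254, -0.0], [-0.254, -0.967, 0.0], [-0.0, -0.0, -1.0]]
force: [-0.2, -0.5, 0.0]
opening: 0.35
grasp_force: 0.0
```

>>> {"method": "jog_arm", "body": {
  "delta_pos": [
    [0,0,1],
    [0,0,3],
    [0,0,6],
    [0,0,10],
    [0,0,15],
    [-3,-6,15],
    [-6,-12,15],
    [-9,-18,15],
    [-11,-24,15],
    [-13,-30,15],
    [-13,-30,15]
  ],
  "turn": [0,0,0,0,0,0,0,0,0,0,0],
  "grip": [0.65,0.65,0.65,0.65,0.65,0.65,0.65,0.65,0.65,0.65,0.65]
}}

```text
time_s: 13.65
position: [0.4432, -0.3847, 0.2159]
tcp_rot: [[0.966, -0.258, 0.001], [-0.258, -0.966, -0.003], [0.002, 0.002, -1.0]]
force: [-0.6, 0.5, 0.1]
opening: 0.35
grasp_force: 0.0
```

```bash
python3 - <<'E'
from h import *
s=read_state();print(s['time_s'],s['position'],s['opening'],s['force'])
c=snap('side','side5');t=snap('top','top5')
p=np.array([.5744,-.0807])
print(proj(c,np.r_[p,.0775]),proj(t,np.r_[p,.0775]))
o=np.zeros((400,800,3),np.uint8);o[:,:400]=cv2.resize(c['color'][90:190,260:360],None,fx=4,fy=4,interpolation=cv2.INTER_CUBIC)
o[:,400:]=cv2.resize(t['color'][100:233,400:533],(400,400),interpolation=cv2.INTER_CUBIC)
cv2.imwrite('pics/crop6.png',o)
E
```

```text
13.65 [ 0.44315027 -0.38474718  0.21590028] 0.3503950375493619 [-0.56387347  0.51678268  0.07697333]
[317.62606741 125.07693177] [456.850575  163.8672063]
```

View pics/crop6.png

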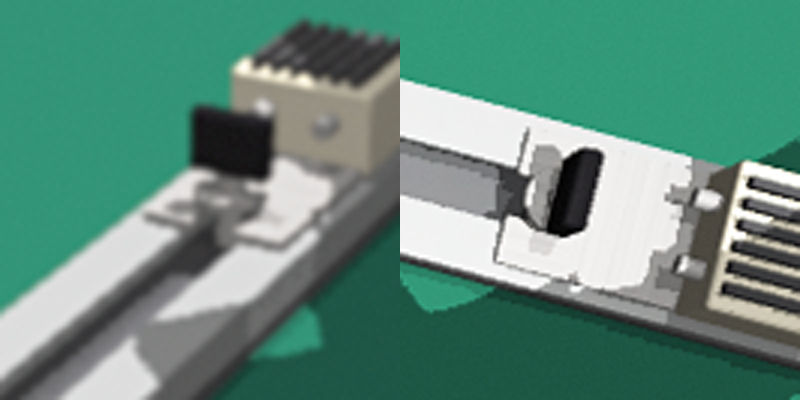

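The crop shows the bar grip upright and crosswise to the slot at top (459,164), with the stem in the fork. The gripper is clear. One number to check: the bar's centre against the fork, both in the top view.

```bash
python3 - <<'E'
from h import *
v=np.array([.2541,.9672]);n=np.array([.9672,-.2541])
T=dict(np.load('pics/top5.npz'));x0,y0=445,142
for thr in(50,60,80):
    m=(T['color'][y0:185,x0:475].max(2)<thr).astype(np.uint8)
    h=cv2.convexHull(max(cv2.findContours(m,0,1)[0],key=cv2.contourArea));M=cv2.moments(h)
    u=M['m10']/M['m00']+x0;w=M['m01']/M['m00']+y0
    p=onz(T,u,w,.0775)[:2];r=cv2.minAreaRect(h);b=[onz(T,*(q+[x0,y0]),.085)[:2] for q in cv2.boxPoints(r)]
    e=max((b[1]-b[0],b[2]-b[1]),key=np.linalg.norm)
    print(u,w,'along',p@v*1e3,'off',p@n*1e3,'bar dir',np.degrees(np.arctan2(e[1],e[0])))
E
```

```text
457.3869969040248 163.91640866873064 along 67.02394902500636 off 576.2225329011491 bar dir -14.071279364643974
457.015526443474 164.04609412906356 along 67.5635514844944 off 575.8468503208672 bar dir -14.063846868578905
456.3203753351206 164.45352993744416 along 68.50445175824508 off 574.8752672131317 bar dir -19.87737179040702
```

The stud reads 67.3 mm along against the seat at 66.5 mm, both in the top view. It is centred in the slot to within half a millimetre and its bar is within 1° of crosswise. Handing in.

```bash
python3 -c "
from rig import *
print(hand_in())"
```

```text
the job is handed in; nothing more can be done
None
```

The black bar-grip stud is seated in the fork within about 1 mm, turned crosswise under the lips and released; I never moved the round-knob stud, and I handed the job in at about 14 s (no verdict was returned).

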